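# Lock the switch-box cover with a stubby screwdriver

## Robot

A 7-joint arm with a two-finger parallel gripper is mounted at the origin on a cart in front of the work surface, level with it; the furniture and walls round the work are solid. World frame = base frame: x ahead of the robot, y to its left, z up, the work surface at z = 0. Lengths are in mm, angles in rad, forces in N, time in s.
With the tool pointing down it reaches from about 350 to 900 mm from the base axis. Payload 19.9 kg.
Tool frame: the origin (TCP) lies at the very end of the fingers, on their centre line; the grasp point (between the pads) lies 19 mm behind it; z points along the fingers, y is the line along which they close (so a half turn about z gives the same grasp; the last joint's range is limited). The gripper opens to 85 mm and grips with 20 to 120 N. Pads are 22 mm wide; open, the fingers measure 114 mm over their backs; the gripper's body (76 mm by 85 mm) begins 54 mm behind the grasp point. The pads swing forward as they close: fully open they stand 13 mm farther back than shut.
Start: joints at [-1.206, 0.417, -0.01, 1.614, 0.005, 1.111, -0.053], TCP at [247.283, 573.979, 231.26] pointing down, gripper open.
Joint ranges: [-2.81, 2.81], [-0.39, 2.02], [-1.27, 1.25], [0.06, 2.57], [-1.19, 4.33], [0.19, 2], [-2.82, 2.82]. Speed limits (rad/s): [1.89, 1.89, 2.39, 2.39, 3.01, 3.01, 3.01].

## Interface

Orientations are given as a unit quaternion [w, x, y, z].
In Python, from cell import manip gives the robot as it stands.
- The arm moves only by the tool drive_tool, never from a script. Its argument "rows" is a list of rows, each a list of 6 numbers: the shift along the tool's x, y, z in cm, then the turn, a rotation vector about the tool's x, y, z in rad. A call has 1 to 12 rows; each row shifts and turns the commanded pose from where the row before left it, along the tool's axes as they then stand; what a row does not reach is not made up. A row lasts 1/8 s, in which the tool goes at most 62.5 mm and 10.7 degrees, less where a joint would pass 70% of its speed; a pose out of reach is approached as far as the arm can. A call with a gripper value outside its range is refused whole. "fingers" is the opening, from 0 (shut) to 1 (fully open), set as the call begins (left out, the last holds). The fingers move at their own pace and stop on an object; "force" is the grip in N (left out, the last holds). Time passes only in rows, so rows that do not move let the fingers close. It gives the time, the measured TCP pose, the force, the opening and the grip force at its end, in the units of the state.
- manip.observe(): the state, without advancing time (a new reading comes with each control period).
- manip.capture(name): name is "side" or "top" or "wrist"; returns a dict with "image" (480x640x3 uint8, red, green, blue), "camera_matrix" (3x3 intrinsics, pixels), "world_from_camera" (4x4, takes a point from camera to world coordinates); the wrist camera has in their place "tool_from_camera" (4x4, takes a point from camera to tool coordinates, whose origin is the TCP and whose axes are the flange's). Camera axes: x right, y down, z forward; pixel columns grow to the right and rows downward; lengths in mm; the calibration is good to about 2 mm. A picture is of the moment at which its call begins: read the wrist's pose just before it. There is no depth.
- manip.job_done(): hands the job in; it is judged then, once.
Trained networks look in the newest picture that a camera, given by its name, has taken for a name from the list of things; names that differ only in an ending like _2 or _b are one class to them, and where a whole thing is asked for, a point or a joint stands for the part that bears it (a point fixed in the world has none). Each returns a list of dicts, best first, with "score" (0 to 1); they miss things now and then, are a little off and sometimes report something else, mostly with a low value. They report only what shows in the picture. A call takes as long as a camera call.
- manip.look_for(camera, name): "position" ([column, row] in pixels, amid what is visible of it).
- manip.cut_out(camera, name): "pixels" (480x640 bool, what is visible of it) and "position" ([column, row] in pixels, amid what is visible of it).
The state is a dict: "time_s": time; "qpos": joint angles; "qd": joint speeds; "joint_torque": joint torques, N m; "position": TCP position; "orientation": TCP orientation; "ft_force": force on the tool from outside, world axes, zero at the start; "torque": the same for the moment, N m; "grip_width": finger opening in mm; "finger_force": force on a finger pad.
Only numpy, scipy, OpenCV 4.12 (cv2) and the standard library are available. Lean on these libraries where they do the work, as an engineer would, in place of code of your own. Each camera call takes 0.05 s, during which the arm holds its last target. There are 200 camera calls.

## Task

Lock the cover of the switch box: take the stubby screwdriver out of its wooden block, seat its blade in the slotted screw down in the boss on the cover, and, pushing the screw in firmly but gently against its spring, turn it clockwise to its stop so that it springs up locked when you let off. Then put the screwdriver back in the hole of its block, standing fully home, let go of it, and leave the other things on the bench undisturbed.

Things in the scene. Friction and masses are not known exactly. Their poses are not given: they have to be found in the camera images.
- driver_grip (a point): Centre of the screwdriver's handle; z up the tool. Dark wooden handle, square 26 x 26 mm, flats facing x and y, 58 mm long plus a 3 mm end cap; about 0.12 kg. It starts hanging upright in its block, the handle's underside on the block's top.
- driver_tip (a point): Middle of the blade's tip, 85 mm below driver_grip on the same axes. The flat steel blade is 14 mm wide along y and 2.6 mm thick along x, and stands 6 mm out of a round shank 16 mm in diameter and 50 mm long.
- stand_hole (a point): Centre of the hole's mouth on top of the square wooden tool block (80 x 80 mm, 62 mm tall, fixed); z up. The round hole, 19 mm in diameter with a 3 mm chamfer, goes right through. With the screwdriver fully home the handle's centre is 29 mm above this point.
- screw_mouth (a point): Centre of the mouth of the round recess in the square boss (42 x 42 mm) on the cover of the grey switch box (110 x 150 mm, fixed, front towards -x); z up, 73 mm above the bench, the cover 38 mm lower. Recess 18.4 mm in diameter with a 3 mm chamfer: the screwdriver's shank fits in. The screw's head lies 8 to 26 mm down: how deep differs, is not reported and must be felt.
- cover_screw (a joint): Turn of the steel cover screw, rad, growing clockwise seen from above, 0 to 1.45 (stop), starting at 0 to 0.25. Its slot, 4.2 mm wide, 4.5 mm deep, right across the 18 mm head, lies along screw_mouth's y axis turned clockwise by this value. An inner gate bars 0.3 to 1.2 unless it is kept pushed in; past 1.2 it springs up locked when let off. Turning takes about 0.04 N m.
- switch_box: The grey box itself; origin on the bench under its middle, the boss 22 mm in front of it (-x). Its cover screw is sprung: it starts to give at 3 N of push, can be turned once 4 mm in (9 N) and bottoms hard 5 mm in (10.5 N). Let off part-way round it stays caught 4 mm in. Never load the screw with more than 30 N in all, pushing and prying.
- bench_dog1: Bystander: light wooden bench dog, a round peg 24 mm across and 70 mm tall standing on the bench (origin at its foot). Leave alone.
- bench_dog2: Bystander: dark wooden bench dog, 24 mm across and 70 mm tall, standing on the bench (origin at its foot). Leave alone.
- screw_dish: Bystander: round zinc dish of wood screws, 80 mm across, 14 mm tall (origin under its centre). Leave alone.
- offcut3: Bystander: dark wooden off-cut 42 x 142 x 20 mm lying on the bench (origin under its centre). Leave alone.

How it is judged:
By the outcome, as a careful person would: the job done as asked, in the order asked, and still so for the second after the job is handed in, with the robot touching nothing.
It also fails if it takes over 72 s, if anything falls off the work surface, if the arm or the gripper's body presses on something with over 40 N, if the wrist force passes 120 N, or if a joint passes its speed limit or range.

## Working session

There is one attempt and no reset: what is moved stays moved. The work goes in short steps, Python scripts to look and compute and a tool call to move; the robot and the scene stay as the last step left them, time stands still between calls to the robot, and variables do not carry over. Pictures are saved under pics/ and viewed, at most 10 in all, crops included, and the job is handed in when it is done.

Besides the shell and the picture viewer there is one more tool, called after ">>>" by a JSON object that holds its "op" and its "data". drive_tool: Moves the arm, as the interface text tells. Its arguments: {"type":"object","properties":{"rows":{"type":"array"},"fingers":{"type":"number"},"force":{"type":"number"}},"required":["rows"]}

```bash
mkdir -p pics; ls; cat > h.py <<'E'
import numpy as np, cv2
from cell import manip
from scipy.spatial.transform import Rotation as R
def ray(c,px,st=None):
    K=np.array(c["camera_matrix"])
    if "world_from_camera" in c: T=np.array(c["world_from_camera"])
    else:
        q=st["orientation"];W=np.eye(4);W[:3,:3]=R.from_quat([q[1],q[2],q[3],q[0]]).as_matrix();W[:3,3]=st["position"]
        T=W@np.array(c["tool_from_camera"])
    d=T[:3,:3]@np.linalg.inv(K)@np.array([px[0],px[1],1.])
    return T[:3,3],d
def atz(c,px,z,st=None):
    o,d=ray(c,px,st);return o+d*(z-o[2])/d[2]
def proj(c,p,st=None):
    K=np.array(c["camera_matrix"])
    if "world_from_camera" in c: T=np.array(c["world_from_camera"])
    else:
        q=st["orientation"];W=np.eye(4);W[:3,:3]=R.from_quat([q[1],q[2],q[3],q[0]]).as_matrix();W[:3,3]=st["position"]
        T=W@np.array(c["tool_from_camera"])
    v=K@(T[:3,:3].T@(np.array(p)-T[:3,3]));return v[:2]/v[2]
def save(n,c): cv2.imwrite("pics/"+n+".png",c["image"][:,:,::-1])
E
python3 - <<'E'
from h import *
st=manip.observe();print(st)
for cam in["top","side"]:
    c=manip.capture(cam);save(cam+"1",c);print(cam,np.array(c["world_from_camera"]).round(2).tolist(),np.array(c["camera_matrix"]).round(1).tolist())
    for n,z in[("driver_grip",90),("stand_hole",62),("screw_mouth",73),("cover_screw",60),("switch_box",35),("bench_dog1",35),("bench_dog2",35),("screw_dish",7),("offcut3",10)]:
        for r in manip.look_for(cam,n)[:2]:print(n,round(r["score"],2),np.round(r["position"]),atz(c,r["position"],z).round(0))
E
```

```text
pics
{'time_s': 0.0, 'qpos': array([-1.20547749,  0.41798993, -0.01031557,  1.61419299,  0.00469216,
        1.11069307, -0.05302983]), 'qd': array([-0.00164165,  0.00069979,  0.00099797, -0.00141769, -0.00039825,
       -0.00100111, -0.00067042]), 'joint_torque': array([-8.22929360e-04, -8.64468241e+01,  6.78152684e-01, -4.34896588e+01,
        1.90439966e-02,  7.51771848e-03, -2.67531192e-05]), 'position': array([247.16605231, 573.66120429, 230.64234487]), 'orientation': array([-8.72625696e-05,  2.02016199e-01,  9.79381978e-01, -6.23583225e-04]), 'ft_force': array([ 0.09691305, -0.56300578,  0.13816844]), 'torque': array([ 0.00349811,  0.0333736 , -0.03055195]), 'finger_force': 0.0, 'grip_width': 85.43963684930833}
top [[-0.02, -0.98, 0.21, 287.01], [-1.0, 0.02, -0.0, 60.67], [-0.0, -0.21, -0.98, 1112.02], [0.0, 0.0, 0.0, 1.0]] [[453.3, 0.0, 314.9], [0.0, 453.3, 241.2], [0.0, 0.0, 1.0]]
driver_grip 0.75 [251. 244.] [505. 207.  90.]
driver_grip 0.56 [416. 235.] [ 519. -176.   90.]
stand_hole 0.73 [256. 254.] [487. 197.  62.]
stand_hole 0.31 [337. 285.] [410.  10.  62.]
screw_mouth 0
[... 281 characters left out ...]
.14, 360.42], [-0.18, -0.6, 0.78, -614.59], [-0.01, -0.79, -0.61, 622.33], [0.0, 0.0, 0.0, 1.0]] [[447.5, 0.0, 329.3], [0.0, 447.5, 245.3], [0.0, 0.0, 1.0]]
driver_grip 0.54 [328. 206.] [504. 208.  90.]
driver_grip 0.3 [329. 232.] [488. 110.  90.]
stand_hole 0.83 [325. 232.] [487. 149.  62.]
stand_hole 0.6 [305. 300.] [417. -45.  62.]
screw_mouth 0.57 [393. 384.] [ 516. -249.   73.]
switch_box 0.86 [392. 385.] [ 523. -226.   35.]
bench_dog1 0.83 [386. 275.] [587.  21.  35.]
bench_dog1 0.74 [408. 289.] [616. -27.  35.]
bench_dog2 0.83 [386. 275.] [587.  21.  35.]
bench_dog2 0.74 [408. 289.] [616. -27.  35.]
offcut3 0.69 [356. 191.] [611. 386.  10.]
offcut3 0.65 [393. 388.] [ 532. -216.   10.]
```

View pics/top1.png

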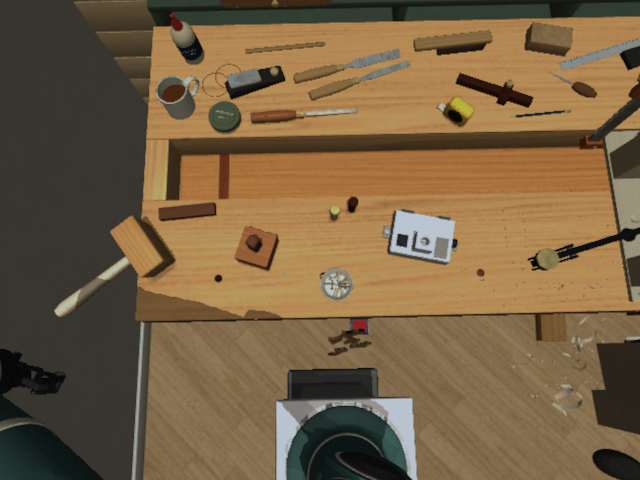

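View pics/side1.png

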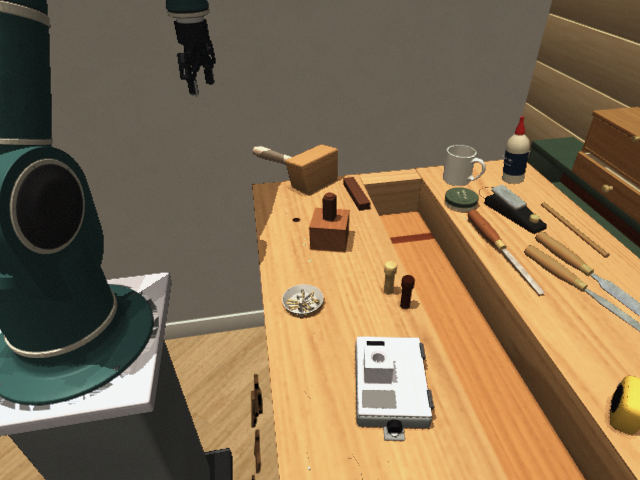

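The top view shows the block at about (257,247) with the dark driver handle standing in it at (254,242). The box is at (422,236) with its boss near (425,240), the dish at (337,284) and the dogs at (335,212) and (352,204). The side view agrees with this.

```bash
cat >> h.py <<'E'
def Rm(st): 
    q=st["orientation"];return R.from_quat([q[1],q[2],q[3],q[0]]).as_matrix()
def shift(st,target): return (Rm(st).T@(np.array(target)-st["position"])/10)  # cm in tool axes
E
python3 - <<'E'
from h import *
st=manip.observe();c=manip.capture("wrist");print(np.array(c["tool_from_camera"]).round(2).tolist(),c["camera_matrix"])
print(Rm(st).round(3))
print(shift(st,[470,205,300]),shift(st,[470,205,300])/9)
t=manip.capture("top")
for n in["driver_grip","stand_hole","switch_box","screw_mouth"]:
    for r in manip.cut_out("top",n)[:1]:
        m=r["pixels"].astype(np.uint8);print(n,r["score"],m.sum(),r["position"],cv2.minAreaRect(cv2.findNonZero(m)))
E
```

```text
[[-0.0, -0.96, -0.27, 67.65], [1.0, -0.0, 0.0, -1.25], [-0.0, -0.27, 0.96, -143.8], [0.0, 0.0, 0.0, 1.0]] [[389.32946726   0.         324.06478208]
 [  0.         389.32946726 237.88291148]
 [  0.           0.           1.        ]]
[[-0.918  0.396  0.   ]
 [ 0.396  0.918 -0.   ]
 [-0.    -0.    -1.   ]]
[-35.05375468 -25.07519211  -6.8706378 ] [-3.89486163 -2.78613246 -0.7634042 ]
driver_grip 0.74 175 [254.4, 245.8] ((253.00001525878906, 243.50001525878906), (14.849242210388184, 12.020814895629883), 45.0)
stand_hole 0.66 1219 [258.0, 253.1] ((255.6000213623047, 248.20001220703125), (38.57978057861328, 37.94732666015625), 18.43494987487793)
switch_box 0.85 3028 [419.4, 233.6] ((419.44757080078125, 235.69813537597656), (74.92997741699219, 48.480899810791016), 11.0035400390625)
screw_mouth 0.89 3047 [418.1, 238.9] ((419.5352478027344, 236.12286376953125), (76.40978240966797, 47.28169631958008), 10.539183616638184)
```

>>> {"op": "drive_tool", "data": {"rows": [[-3.9,-2.8,-0.8,0,0,0],[-3.9,-2.8,-0.8,0,0,0],[-3.9,-2.8,-0.8,0,0,0],[-3.9,-2.8,-0.8,0,0,0],[-3.9,-2.8,-0.8,0,0,0],[-3.9,-2.8,-0.8,0,0,0],[-3.9,-2.8,-0.8,0,0,0],[-3.9,-2.8,-0.8,0,0,0],[-3.9,-2.8,-0.8,0,0,0],[0,0,0,0,0,0]], "fingers": 1}}

```text
time_s: 2.55
position: [471.7, 200.4, 304.0]
orientation: [0.001, 0.205, 0.979, 0.0]
ft_force: [-1.3, 0.2, 0.4]
grip_width: 85.4
finger_force: 0.0
```

```bash
python3 - <<'E'
from h import *
st=manip.observe();c=manip.capture("wrist");save("w1",c);print(st["position"],st["qpos"].round(2))
for n,z in[("driver_grip",123),("stand_hole",62)]:
    for r in manip.look_for("wrist",n)[:2]:print(n,round(r["score"],2),np.round(r["position"]),atz(c,r["position"],z,st).round(1))
E
```

```text
[471.71927766 200.44147998 304.02810858] [-0.67  0.15  0.24  1.81 -0.04  1.19  0.73]
driver_grip 0.74 [337. 239.] [498.3 200.  123. ]
stand_hole 0.62 [335. 217.] [492.7 202.1  62. ]
```

View pics/w1.png

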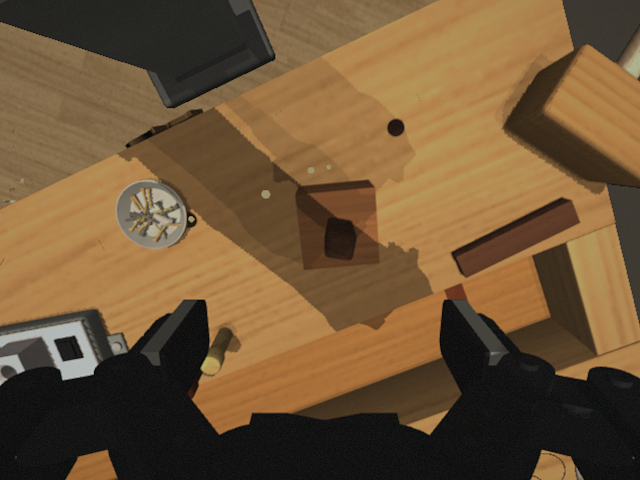

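The wrist view shows the block's top with corners near (297,192), (374,186), (378,264) and (304,269). The handle is at about (340,239) and nearly square to the tool.

```bash
python3 - <<'E'
from h import *
st=manip.observe();c=manip.capture("wrist")
P=np.array([atz(c,p,62,st)[:2] for p in[(297,192),(374,186),(378,264),(304,269)]]);print(P.round(1),P.mean(0),[np.linalg.norm(P[i]-P[i-1]).round(1) for i in range(4)])
e=[P[1]-P[0],P[2]-P[3],];print([np.degrees(np.arctan2(v[1],v[0])).round(1) for v in e],[np.degrees(np.arctan2(v[1],v[0])).round(1) for v in(P[2]-P[1],P[3]-P[0])])
print("tool y",np.degrees(np.arctan2(*Rm(st)[1::-1,1])))
im=c["image"][170:290,280:400];im=np.clip((im.astype(float)/255)**.5*255,0,255).astype(np.uint8)
cv2.imwrite("pics/w1c.png",cv2.resize(im,(600,600),interpolation=cv2.INTER_CUBIC)[:,:,::-1])
E
```

```text
[[451.7 181.7]
 [476.4 254.2]
 [554.3 228.3]
 [528.6 154.9]] [502.7587951  204.76793128] [np.float64(81.5), np.float64(76.6), np.float64(82.0), np.float64(77.7)]
[np.float64(71.1), np.float64(70.8)] [np.float64(-18.4), np.float64(-19.2)]
tool y 66.73325755275305
```

View pics/w1c.png

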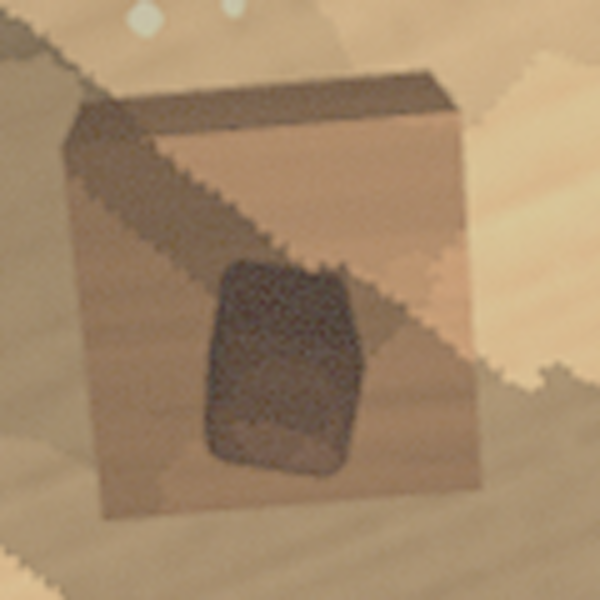

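>>> {"op": "drive_tool", "data": {"rows": [[-4.5,0.8,0,0,0,0],[-4.5,0.8,0,0,0,0],[0,0,0,0,0,0]]}}

```text
time_s: 3.12
position: [560.4, 182.4, 302.2]
orientation: [-0.0, 0.202, 0.979, -0.001]
ft_force: [-0.5, -0.3, -0.5]
grip_width: 85.4
finger_force: 0.0
```

```bash
python3 - <<'E'
from h import *
st=manip.observe();c=manip.capture("wrist");print(st["position"])
p=proj(c,[503,205,123],st);print(p)
x,y=int(p[0])-60,max(int(p[1])-60,0);print(x,y)
im=c["image"][y:y+120,x:x+120];im=np.clip((im.astype(float)/255)**.5*255,0,255).astype(np.uint8)
cv2.imwrite("pics/w2c.png",cv2.resize(im,(600,600),interpolation=cv2.INTER_CUBIC)[:,:,::-1])
E
```

```text
[560.43524115 182.41432207 302.2397969 ]
[323.01660355 136.82009421]
263 76
```

View pics/w2c.png

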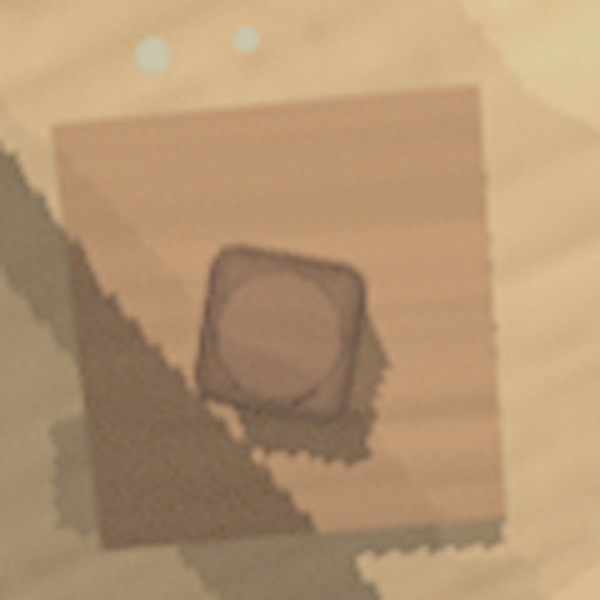

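Straight down, the block's corners in the crop are (52,126), (478,88), (505,522) and (103,548). The handle top's corners are (222,248), (362,266), (347,416) and (203,396), so it is turned relative to the block.

```bash
python3 - <<'E'
from h import *
st=manip.observe();c=manip.capture("wrist")
def f(L,z):
    P=np.array([atz(c,(263+x/5-.4,76+y/5-.4),z,st)[:2] for x,y in L]);print(P.mean(0).round(1),[np.linalg.norm(P[i]-P[i-1]).round(1) for i in range(4)])
    a=[P[1]-P[0],P[2]-P[3]];b=[P[0]-P[3],P[1]-P[2]]
    print([np.degrees(np.arctan2(v[1],v[0])).round(1) for v in a+b]);return P.mean(0)
B=f([(52,126),(478,88),(505,522),(103,548)],62)
H=f([(222,248),(362,266),(347,416),(203,396)],121)
print(np.degrees(np.arctan2(*Rm(st)[1::-1,1])), shift(st,[*H,220]))
t=manip.capture("top")
r=manip.look_for("top","screw_mouth")[0]
# box orientation
m=manip.cut_out("top","switch_box")[0]["pixels"].astype(np.uint8)
bx=cv2.boxPoints(cv2.minAreaRect(cv2.findNonZero(m)));W=np.array([atz(t,p,35,st)[:2] for p in bx]);print(W.round(0),W.mean(0))
print(np.degrees(np.arctan2(*(W[1]-W[0])[::-1])),np.degrees(np.arctan2(*(W[2]-W[1])[::-1])))
E
```

```text
[504.8 200.6] [np.float64(79.1), np.float64(79.6), np.float64(80.7), np.float64(79.4)]
[np.float64(71.5), np.float64(70.3), np.float64(161.9), np.float64(161.8)]
[504.2 201.4] [np.float64(23.5), np.float64(22.7), np.float64(23.8), np.float64(23.8)]
[np.float64(59.6), np.float64(58.9), np.float64(148.4), np.float64(151.1)]
66.70072885434108 [ 5.75943137 -0.4897571   8.24524672]
[[ 489.  -93.]
 [ 606. -120.]
 [ 567. -302.]
 [ 452. -271.]] [ 528.5103399  -196.81403649]
-13.155798051741954 -102.24736381872462
```

>>> {"op": "drive_tool", "data": {"rows": [[2.9,-0.25,0,0,0,0],[2.9,-0.25,2.2,0,0,0],[0,0,3.0,0,0,0.127],[0,0,3.0,0,0,0],[0,0,0,0,0,0]]}}

```text
time_s: 4.0
position: [502.3, 201.2, 220.2]
orientation: [-0.001, 0.263, 0.965, -0.001]
ft_force: [0.6, 0.3, 0.3]
grip_width: 85.2
finger_force: 0.0
```

```bash
python3 - <<'E'
from h import *
st=manip.observe();print(st["position"],np.degrees(np.arctan2(*Rm(st)[1::-1,1])),Rm(st)[:,2].round(3),shift(st,[504.4,201.2,72]))
E
```

```text
[502.27751895 201.22265853 220.21254039] 59.4800251693983 [-0.003 -0.001 -1.   ] [-0.207873    0.14037419 14.82065146]
```

>>> {"op": "drive_tool", "data": {"rows": [[-0.2,0.1,3.7,0,0,0],[0,0,3.7,0,0,0],[0,0,3.7,0,0,0],[0,0,3.7,0,0,0],[0,0,0,0,0,0]]}}

```text
time_s: 4.62
position: [505.2, 200.9, 72.8]
orientation: [-0.001, 0.263, 0.965, -0.001]
ft_force: [-0.9, -0.4, 1.1]
grip_width: 85.7
finger_force: 0.0
```

>>> {"op": "drive_tool", "data": {"rows": [[0,0,0,0,0,0],[0,0,0,0,0,0],[0,0,0,0,0,0],[0,0,0,0,0,0],[0,0,0,0,0,0],[0,0,0,0,0,0]], "fingers": 0, "force": 70}}

```text
time_s: 5.38
position: [506.3, 201.2, 74.3]
orientation: [0.0, 0.264, 0.965, 0.0]
ft_force: [-3.4, -0.3, 11.8]
grip_width: 25.2
finger_force: 67.8
```

>>> {"op": "drive_tool", "data": {"rows": [[0,0,-0.5,0,0,0],[0,0,-1.5,0,0,0],[0,0,-2.5,0,0,0],[0,0,-2.5,0,0,0],[0,0,-2.5,0,0,0],[0,0,-2.5,0,0,0],[0,0,0,0,0,0],[0,0,0,0,0,0]]}}

```text
time_s: 6.38
position: [505.6, 200.8, 193.1]
orientation: [-0.0, 0.264, 0.965, -0.0]
ft_force: [0.2, 0.2, -1.6]
grip_width: 25.4
finger_force: 68.5
```

```bash
python3 - <<'E'
from h import *
st=manip.observe();c=manip.capture("side");print(st["position"],st["ft_force"],st["qpos"].round(2))
p=proj(c,st["position"]-[0,0,66-0],st);print(p)
x,y=int(p[0])-50,int(p[1])-60
im=c["image"][y:y+100,x:x+100];im=np.clip((im.astype(float)/255)**.6*255,0,255).astype(np.uint8)
cv2.imwrite("pics/s2c.png",cv2.resize(im,(600,600),interpolation=cv2.INTER_CUBIC)[:,:,::-1])
E
```

```text
[505.59671876 200.84230641 193.09393131] [ 0.23467313  0.21991872 -1.58308905] [-0.65  0.32  0.26  1.86 -0.1   0.97  0.69]
[328.75775691 192.69834126]
```

View pics/s2c.png

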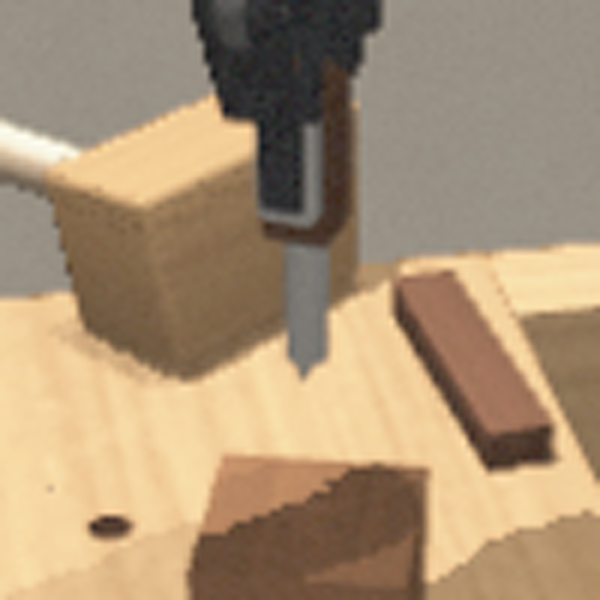

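The blade looks nearly edge-on to the side camera, so it lies along the tool's y axis (59°), as assumed.

>>> {"op": "drive_tool", "data": {"rows": [[-2.67,-3.23,-0.75,0,0,0],[-2.67,-3.23,-0.75,0,0,0],[-2.67,-3.23,-0.75,0,0,0],[-2.67,-3.23,-0.75,0,0,0],[-2.67,-3.23,-0.75,0,0,0],[-2.67,-3.23,-0.75,0,0,0],[-2.67,-3.23,-0.75,0,0,0],[-2.67,-3.23,-0.75,0,0,0],[-2.67,-3.23,-0.75,0,0,0],[-2.67,-3.23,-0.75,0,0,-0.09],[0,0,0,0,0,-0.09],[0,0,0,0,0,0]]}}

```text
time_s: 7.92
position: [571.1, -213.1, 267.3]
orientation: [-0.001, 0.176, 0.984, 0.0]
ft_force: [0.2, 0.5, -1.6]
grip_width: 25.4
finger_force: 68.7
```

```bash
python3 - <<'E'
from h import *
st=manip.observe();c=manip.capture("wrist");save("w3",c);print(st["position"],st["qpos"].round(2),np.degrees(np.arctan2(*Rm(st)[1::-1,1])))
r=manip.look_for("wrist","screw_mouth");print(r[:2])
for q in r[:1]:
  p=q["position"];print(atz(c,p,73,st))
print(manip.look_for("wrist","cover_screw")[:2])
E
```

```text
[ 571.06370022 -213.10707986  267.34720331] [-0.02  0.38  0.43  1.62 -0.17  1.17  1.66] 69.66813380205028
[{'position': [318.6, 156.5], 'score': 0.58}]
[ 526.44134266 -202.57752156   73.        ]
[{'position': [316.1, 134.5], 'score': 0.82}]
```

View pics/w3.png

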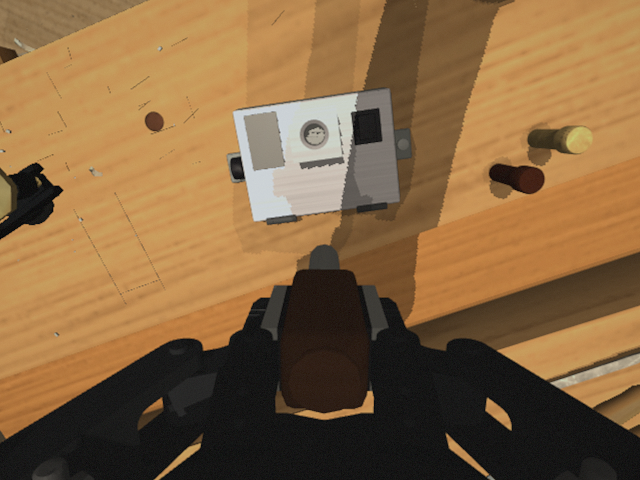

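The recess is at (315,134) with the screw showing inside it, and the held driver's shank end is at (323,250). I'll zoom in on the recess.

```bash
python3 - <<'E'
from h import *
im=cv2.imread("pics/w3.png")[109:159,290:340]
cv2.imwrite("pics/w3c.png",cv2.resize(im,(600,600),interpolation=cv2.INTER_CUBIC))
E
```

```text
(no output)
```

View pics/w3c.png

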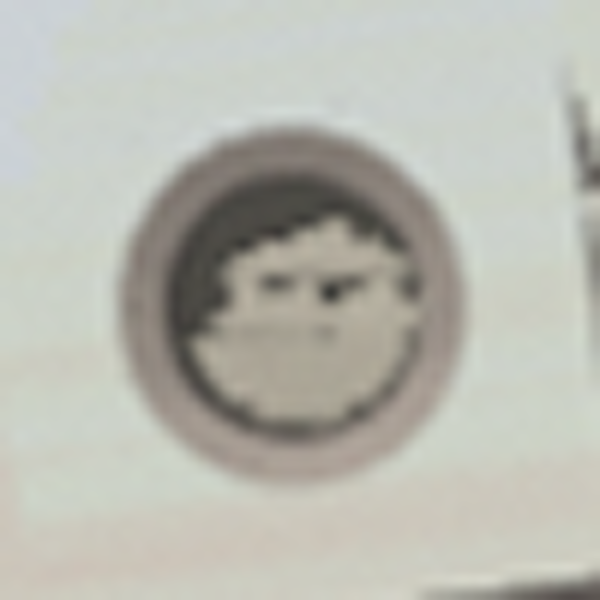

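The mouth's centre is at about crop (293,304), which is pixel (314.0,133.9). The slot band runs roughly horizontal in the image at world yaw of about 70°, and the box's y axis is at about 77.7°.

```bash
python3 - <<'E'
from h import *
st=manip.observe();c=manip.capture("wrist")
M=atz(c,(314.,133.9),73,st);print(M)
for t in [M+[0,12,0],M+[12,0,0]]:print(proj(c,t,st))
# tip seen in picture vs. expected
for z in(-66,-68,-62):print(proj(c,st["position"]+[0,0,z],st))
print(Rm(st).round(3),shift(st,[M[0],M[1],165]))
E
```

```text
[ 508.12232591 -198.88308635   73.        ]
[327.39244409 128.73410185]
[319.02075359 147.62253359]
[326.03382628 253.41575041]
[326.01290434 252.34048528]
[326.07678753 255.62370552]
[[-0.938  0.348 -0.001]
 [ 0.348  0.938  0.   ]
 [ 0.001 -0.    -1.   ]] [ 6.38818404 -0.93690458 10.29189485]
```

```bash
python3 - <<'E'
from h import *
im=cv2.imread("pics/w3.png");s=cv2.cvtColor(im,cv2.COLOR_BGR2HSV)
for r in range(238,272,2):
    row=s[r,295:355,1];k=np.where(row<70)[0]+295
    print(r,k.min() if len(k) else None,k.max() if len(k) else None,len(k))
E
```

```text
238 None None 0
240 None None 0
242 None None 0
244 None None 0
246 318 330 13
248 315 332 18
250 313 334 22
252 312 336 25
254 311 336 26
256 311 337 27
258 310 337 28
260 310 338 29
262 310 338 29
264 310 338 29
266 309 338 30
268 309 338 30
270 None None 0
```

>>> {"op": "drive_tool", "data": {"rows": [[3.2,-0.45,0,0,0,0],[3.2,-0.45,2.0,0,0,0],[0,0,3.5,0,0,0],[0,0,3.0,0,0,0],[0,0,2.8,0,0,0],[0,0,0,0,0,0],[0,0,0,0,0,0]]}}

```text
time_s: 9.0
position: [508.8, -199.3, 156.4]
orientation: [0.001, 0.176, 0.984, -0.0]
ft_force: [0.5, -0.4, -1.7]
grip_width: 25.1
finger_force: 68.6
```

```bash
python3 - <<'E'
from h import *
st=manip.observe();c=manip.capture("wrist");save("w4",c);print(st["position"],st["ft_force"],np.degrees(np.arctan2(*Rm(st)[1::-1,1])))
p=proj(c,[508.1,-198.9,73],st);print(p)
x,y=int(p[0])-60,int(p[1])-60
cv2.imwrite("pics/w4c.png",cv2.resize(c["image"][y:y+120,x:x+120],(600,600),interpolation=cv2.INTER_CUBIC)[:,:,::-1]);print(x,y)
E
```

```text
[ 508.76806601 -199.29519355  156.40105094] [ 0.45185135 -0.42384678 -1.67313124] 69.71395006154883
[326.09261888 243.19630507]
266 183
```

View pics/w4c.png

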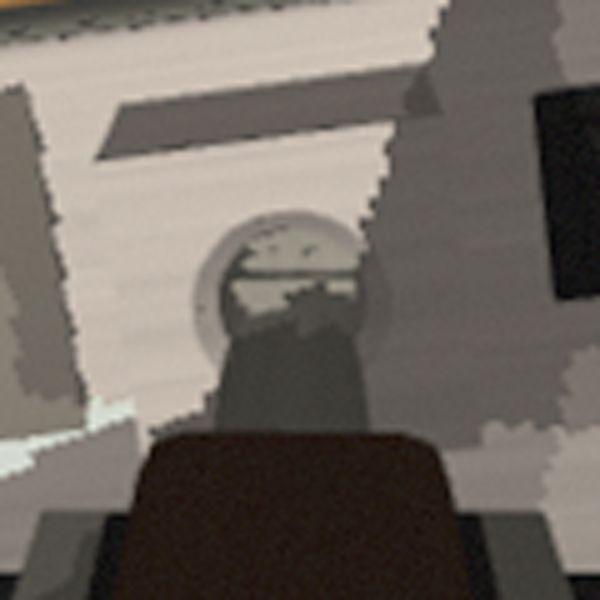

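```bash
python3 - <<'E'
from h import *
st=manip.observe();c=manip.capture("wrist");m=Rm(st)
f=lambda t:((proj(c,st["position"]+m@np.array(t,float),st)-[266,183])*5).round(0)
for dx in(-3,-2,-1,0,1):print(dx,"shank end +x,±y:",f([dx+8,0,62]),f([dx,8,62]),f([dx,-8,62]),"tip:",f([dx+1.3,7,68]),f([dx+1.3,-7,68]))
print("mouth center at 73 meas", shift(st,atz(c,(324,244),73,st))*10)
g=cv2.cvtColor(cv2.imread("pics/w4.png"),cv2.COLOR_BGR2GRAY)
print(g[234:262:1,318:332:2])
E
```

```text
-3 shank end +x,±y: [300. 320.] [372. 388.] [229. 388.] tip: [361. 360.] [239. 361.]
-2 shank end +x,±y: [300. 311.] [372. 380.] [229. 380.] tip: [361. 352.] [239. 352.]
-1 shank end +x,±y: [300. 302.] [372. 371.] [229. 371.] tip: [361. 344.] [239. 344.]
0 shank end +x,±y: [300. 294.] [372. 363.] [228. 363.] tip: [361. 335.] [239. 335.]
1 shank end +x,±y: [300. 285.] [372. 354.] [228. 354.] tip: [362. 327.] [239. 327.]
mouth center at 73 meas [ 0.28748587 -1.13369159 83.60068872]
[[150 144 150 150 138 150 151]
 [151 147 150 153 148 149 151]
 [139 136 140 139 136 139 142]
 [ 93  97  98  94  88  97  98]
 [ 81  82  97  95  92  99 101]
 [131 132 138 139 142 124  88]
 [147 148 150 152 110  97  69]
 [146 147 133 112  67  73  70]
 [146 147 122  71  73  76  73]
 [146 148 142  71  74  76  74]
 [149 130 122  74  76  74  74]
 [116  92  84  78  76  75  71]
 [ 82  77  76  74  78  75  69]
 [ 77  78  65  66  77  73  72]
 [ 75  67  60  59  79  76  63]
 [ 65  60  62  62  79  67  59]
 [ 59  61  61  62  69  61  59]
 [ 59  59  61  62  60  62  60]
 [ 62  59  61  61  63  62  61]
 [ 61  60  63  62  61  60  60]
 [ 60  60  61  62  61  60  57]
 [ 62  61  60  63  60  60  60]
 [ 61  61  62  61  62  61  59]
 [ 63  61  62  65  60  61  62]
 [ 60  63  61  62  62  62  58]
 [ 60  60  61  61  63  63  60]
 [ 59  61  62  62  63  60  61]
 [ 61  60  63  62  62  61  61]]
```

The mouth's ring centre is at crop (290,305). The shank's end shows at row ~325 and column ~291, so the tip needs about 3 mm along +x and nothing along y. The slot's edge at (240,272)–(360,270) is parallel to the tool's y axis.

>>> {"op": "drive_tool", "data": {"rows": [[0.3,0,0,0,0,0],[0,0,0.7,0,0,0],[0,0,0.5,0,0,0],[0,0,0.4,0,0,0],[0,0,0,0,0,0]]}}

```text
time_s: 9.72
position: [505.3, -198.2, 138.9]
orientation: [-0.0, 0.176, 0.984, -0.0]
ft_force: [-0.4, -0.4, -1.5]
grip_width: 25.3
finger_force: 68.6
```

>>> {"op": "drive_tool", "data": {"rows": [[0,0,0.2,0,0,0],[0,0,0.2,0,0,0],[0,0,0.1,0,0,0],[0,0,0,0,0,0]]}}

```text
time_s: 10.22
position: [505.8, -198.3, 134.7]
orientation: [0.0, 0.176, 0.984, -0.0]
ft_force: [0.0, -0.2, 5.5]
grip_width: 25.0
finger_force: 69.4
```

```bash
python3 - <<'E'
from h import *
F=[];T=[];Z=[]
for i in range(4):
    manip.capture("wrist");st=manip.observe();F.append(st["ft_force"]);T.append(st["torque"]);Z.append(st["position"])
m=Rm(st);print("tool F",m.T@np.mean(F,0),"T",m.T@np.mean(T,0),np.std(F,0),np.std(T,0),np.mean(Z,0))
c=manip.capture("wrist");g=c["image"].mean(2).astype(int)
p=proj(c,[508.1,-198.9,73],st);print(p)
E
```

```text
tool F [ 0.6038382   0.86909037 -5.34307568] T [-0.13379111  0.15714382 -0.00227662] [0.59276873 0.30524272 0.25471334] [0.01523019 0.03201713 0.01505009] [ 505.76633908 -198.26103195  134.68704075]
[326.41532601 259.75386803]
```

```bash
python3 - <<'E'
from h import *
c=manip.capture("wrist")
im=c["image"][195:315,266:386];im=np.clip((im/255.)**.6*255,0,255).astype(np.uint8)
cv2.imwrite("pics/w5c.png",cv2.resize(im,(600,600),interpolation=cv2.INTER_CUBIC)[:,:,::-1])
E
```

```text
(no output)
```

View pics/w5c.png

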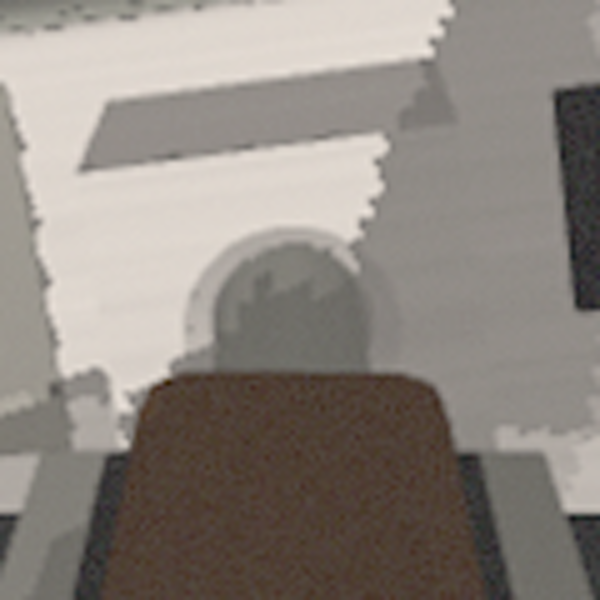

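The ring is centred at crop (291,333), while the shank is centred at about (291,318). The tip is therefore about 1.8 mm too far along +x and resting on the chamfer, so I'll correct that and go on down.

>>> {"op": "drive_tool", "data": {"rows": [[0,0,-0.15,0,0,0],[-0.18,0,0,0,0,0],[0,0,0.15,0,0,0],[0,0,0,0,0,0],[0,0,0,0,0,0]]}}

```text
time_s: 11.15
position: [507.1, -198.8, 134.2]
orientation: [-0.0, 0.176, 0.984, -0.0]
ft_force: [-1.0, -0.4, -1.3]
grip_width: 25.2
finger_force: 68.7
```

Now there is no contact at the same height, so it's free. I'll carry on downward.

>>> {"op": "drive_tool", "data": {"rows": [[0,0,0.15,0,0,0],[0,0,0.15,0,0,0],[0,0,0,0,0,0]]}}

```text
time_s: 11.52
position: [507.0, -198.8, 131.2]
orientation: [-0.0, 0.176, 0.984, -0.0]
ft_force: [-0.7, 0.0, -1.1]
grip_width: 25.4
finger_force: 68.7
```

>>> {"op": "drive_tool", "data": {"rows": [[0,0,0.15,0,0,0],[0,0,0.1,0,0,0],[0,0,0,0,0,0]]}}

```text
time_s: 11.9
position: [507.1, -198.8, 128.7]
orientation: [-0.0, 0.176, 0.984, -0.0]
ft_force: [0.5, 0.2, -1.8]
grip_width: 25.0
finger_force: 68.7
```

>>> {"op": "drive_tool", "data": {"rows": [[0,0,0.15,0,0,0],[0,0,0.15,0,0,0],[0,0,0,0,0,0]]}}

```text
time_s: 12.28
position: [507.1, -198.8, 125.7]
orientation: [-0.0, 0.176, 0.984, -0.0]
ft_force: [0.0, 1.0, -1.5]
grip_width: 25.2
finger_force: 68.7
```

>>> {"op": "drive_tool", "data": {"rows": [[0,0,0.15,0,0,0],[0,0,0.1,0,0,0],[0,0,0,0,0,0]]}}

```text
time_s: 12.65
position: [507.1, -198.8, 123.2]
orientation: [-0.0, 0.176, 0.984, -0.0]
ft_force: [-0.3, -0.7, -0.9]
grip_width: 25.5
finger_force: 68.7
```

>>> {"op": "drive_tool", "data": {"rows": [[0,0,0.15,0,0,0],[0,0,0.1,0,0,0],[0,0,0,0,0,0]]}}

```text
time_s: 13.02
position: [507.1, -198.8, 120.7]
orientation: [-0.0, 0.176, 0.984, -0.0]
ft_force: [-0.5, 1.0, -1.4]
grip_width: 25.2
finger_force: 68.7
```

>>> {"op": "drive_tool", "data": {"rows": [[0,0,0.15,0,0,0],[0,0,0,0,0,0]]}}

```text
time_s: 13.28
position: [507.1, -198.8, 119.2]
orientation: [-0.0, 0.176, 0.984, -0.0]
ft_force: [1.0, 0.3, -1.1]
grip_width: 25.3
finger_force: 68.7
```

>>> {"op": "drive_tool", "data": {"rows": [[0,0,0.15,0,0,0],[0,0,0,0,0,0]]}}

```text
time_s: 13.52
position: [507.1, -198.8, 117.7]
orientation: [-0.0, 0.176, 0.984, -0.0]
ft_force: [-0.7, -0.4, -2.2]
grip_width: 25.1
finger_force: 68.7
```

>>> {"op": "drive_tool", "data": {"rows": [[0,0,0.15,0,0,0],[0,0,0,0,0,0]]}}

```text
time_s: 13.78
position: [507.2, -198.9, 116.4]
orientation: [0.0, 0.176, 0.984, -0.0]
ft_force: [-0.0, -0.3, 1.5]
grip_width: 25.5
finger_force: 68.8
```

>>> {"op": "drive_tool", "data": {"rows": [[0,0,0.15,0,0,0],[0,0,0,0,0,0]]}}

```text
time_s: 14.02
position: [507.3, -198.9, 114.9]
orientation: [0.0, 0.176, 0.984, -0.0]
ft_force: [-0.3, -0.0, 3.4]
grip_width: 25.3
finger_force: 69.0
```

>>> {"op": "drive_tool", "data": {"rows": [[0,0,0.12,0,0,0],[0,0,0.1,0,0,0],[0,0,0,0,0,0],[0,0,0,0,0,0]]}}

```text
time_s: 14.52
position: [507.3, -198.9, 112.8]
orientation: [0.0, 0.176, 0.984, -0.0]
ft_force: [-0.3, 1.2, 6.9]
grip_width: 25.4
finger_force: 69.3
```

```bash
cat > rd.py <<'E'
from h import *
F=[];T=[];Z=[]
for i in range(3):
    manip.capture("side");st=manip.observe();F.append(st["ft_force"]);T.append(st["torque"]);Z.append(st["position"])
print("F",np.mean(F,0).round(2),"T",np.mean(T,0).round(3),"P",np.mean(Z,0).round(2),"yaw",np.degrees(np.arctan2(*Rm(st)[1::-1,1])).round(2),st["qpos"].round(2))
E
python3 rd.py
```

```text
F [-0.94  0.78  7.1 ] T [0.107 0.254 0.039] P [ 507.31 -198.9   112.82] yaw 69.73 [ 0.    0.45  0.39  1.93 -0.23  0.81  1.73]
```

>>> {"op": "drive_tool", "data": {"rows": [[0,0,0.07,0,0,0],[0,0,0,0,0,0],[0,0,0,0,0,0.1],[0,0,0,0,0,0.1],[0,0,0,0,0,0]]}}

```text
time_s: 15.3
position: [507.5, -199.0, 112.2]
orientation: [0.0, 0.274, 0.962, -0.0]
ft_force: [-0.6, -0.9, 7.0]
grip_width: 25.2
finger_force: 69.6
```

```bash
python3 rd.py
```

```text
F [ 0.01 -0.03  7.53] T [-0.078  0.039  0.023] P [ 507.55 -199.02  112.25] yaw 58.27 [-0.03  0.45  0.44  1.93 -0.26  0.81  1.56]
```

>>> {"op": "drive_tool", "data": {"rows": [[0,0,0.03,0,0,0],[0,0,0,0,0,0.1],[0,0,0,0,0,0.1],[0,0,0,0,0,0.1],[0,0,0,0,0,0]]}}

```text
time_s: 16.08
position: [507.6, -199.0, 111.9]
orientation: [0.001, 0.415, 0.91, -0.0]
ft_force: [-0.1, -0.7, 6.6]
grip_width: 25.0
finger_force: 69.6
```

```bash
python3 rd.py
```

```text
F [-0.17 -0.13  8.23] T [-0.011  0.02   0.04 ] P [ 507.56 -198.98  111.96] yaw 41.08 [-0.09  0.47  0.51  1.93 -0.31  0.82  1.3 ]
```

>>> {"op": "drive_tool", "data": {"rows": [[0,0,0,0,0,0.1],[0,0,0,0,0,0.1],[0,0,0,0,0,0.1],[0,0,0,0,0,0.1],[0,0,0,0,0,0.1],[0,0,0,0,0,0.1],[0,0,0,0,0,0.1],[0,0,0,0,0,0]]}}

```text
time_s: 17.23
position: [507.6, -198.9, 111.9]
orientation: [0.0, 0.702, 0.713, 0.0]
ft_force: [0.3, 1.4, 8.6]
grip_width: 25.5
finger_force: 69.7
```

```bash
python3 rd.py
```

```text
F [0.52 0.5  7.44] T [ 0.163 -0.11   0.017] P [ 507.65 -198.88  111.94] yaw 0.99 [-0.22  0.51  0.68  1.93 -0.42  0.84  0.7 ]
```

Next I turn in small steps to feel for the stop.

>>> {"op": "drive_tool", "data": {"rows": [[0,0,0,0,0,0.06],[0,0,0,0,0,0.06],[0,0,0,0,0,0]]}}

```text
time_s: 17.75
position: [507.7, -198.9, 111.9]
orientation: [0.0, 0.743, 0.669, 0.0]
ft_force: [0.6, 0.6, 7.9]
grip_width: 25.5
finger_force: 69.7
```

```bash
python3 rd.py
```

```text
F [0.87 0.28 7.85] T [ 0.213 -0.133  0.036] P [ 507.65 -198.89  111.95] yaw -5.89 [-0.24  0.52  0.71  1.93 -0.44  0.85  0.6 ]
```

>>> {"op": "drive_tool", "data": {"rows": [[0,0,0,0,0,0.06],[0,0,0,0,0,0.04],[0,0,0,0,0,0]]}}

```text
time_s: 18.27
position: [507.7, -198.9, 111.9]
orientation: [0.0, 0.775, 0.632, 0.0]
ft_force: [1.2, 1.3, 7.4]
grip_width: 25.3
finger_force: 69.7
```

```bash
python3 rd.py
```

```text
F [0.52 1.27 7.8 ] T [ 0.197 -0.183  0.039] P [ 507.67 -198.89  111.96] yaw -11.62 [-0.25  0.53  0.73  1.93 -0.46  0.85  0.52]
```

>>> {"op": "drive_tool", "data": {"rows": [[0,0,0,0,0,0.05],[0,0,0,0,0,0.05],[0,0,0,0,0,0]]}}

```text
time_s: 18.8
position: [507.7, -198.9, 111.9]
orientation: [0.0, 0.806, 0.592, 0.0]
ft_force: [0.9, 0.2, 6.7]
grip_width: 25.0
finger_force: 69.5
```

```bash
python3 rd.py
```

```text
F [0.55 0.15 8.  ] T [ 0.099 -0.148  0.124] P [ 507.68 -198.94  111.98] yaw -17.35 [-0.27  0.53  0.76  1.93 -0.48  0.86  0.44]
```

Torque jumped to 0.12 N m, so the screw is at its stop. I'll relax the twist slightly and let off slowly. If it's locked, the spring force should persist up to z≈116.

>>> {"op": "drive_tool", "data": {"rows": [[0,0,0,0,0,-0.05],[0,0,-0.1,0,0,0],[0,0,-0.1,0,0,0],[0,0,0,0,0,0]]}}

```text
time_s: 19.45
position: [507.6, -198.9, 113.9]
orientation: [0.0, 0.791, 0.612, 0.0]
ft_force: [0.7, 0.5, 4.9]
grip_width: 25.3
finger_force: 69.3
```

```bash
python3 rd.py
```

```text
F [1.6  0.   4.82] T [ 0.015 -0.533  0.027] P [ 507.6  -198.89  113.84] yaw -14.48 [-0.26  0.53  0.75  1.93 -0.47  0.86  0.48]
```

>>> {"op": "drive_tool", "data": {"rows": [[0,0,-0.1,0,0,0],[0,0,0,0,0,0]]}}

```text
time_s: 19.85
position: [507.5, -198.9, 114.8]
orientation: [0.0, 0.791, 0.612, 0.0]
ft_force: [3.3, -0.3, 4.2]
grip_width: 25.3
finger_force: 69.1
```

```bash
python3 rd.py
```

```text
F [ 4.01 -0.25  3.87] T [-0.039 -1.071 -0.004] P [ 507.43 -198.87  114.74] yaw -14.49 [-0.27  0.53  0.75  1.93 -0.47  0.86  0.47]
```

The spring force continues while rising, so it's locking. There's a small side load, which I'll relieve while backing out.

>>> {"op": "drive_tool", "data": {"rows": [[0,0.04,-0.1,0,0,0],[0,0,-0.1,0,0,0],[0,0,-0.1,0,0,0],[0,0,0,0,0,0]]}}

```text
time_s: 20.5
position: [507.0, -198.8, 117.3]
orientation: [-0.0, 0.791, 0.612, -0.0]
ft_force: [1.4, -0.4, -1.2]
grip_width: 25.3
finger_force: 68.7
```

```bash
python3 rd.py
```

```text
F [ 0.48  0.27 -2.57] T [ 0.004 -0.114  0.028] P [ 507.05 -198.83  117.36] yaw -14.5 [-0.27  0.52  0.75  1.93 -0.46  0.87  0.47]
```

>>> {"op": "drive_tool", "data": {"rows": [[0,0,-0.3,0,0,0],[0,0,-0.7,0,0,0],[0,0,-1.0,0,0,0],[0,0,-2,0,0,0],[0,0,-2.5,0,0,0],[0,0,-2.5,0,0,0],[0,0,-1,0,0,0],[0,0,0,0,0,0]]}}

```text
time_s: 21.65
position: [507.8, -198.9, 218.2]
orientation: [0.0, 0.791, 0.612, 0.0]
ft_force: [-0.1, -1.0, -1.2]
grip_width: 25.3
finger_force: 68.9
```

```bash
python3 rd.py; python3 - <<'E'
from h import *
st=manip.observe();print(shift(st,[505.5,201,215]),Rm(st).round(3))
E
```

```text
F [ 0.31 -0.29 -1.8 ] T [-0.012  0.004  0.01 ] P [ 507.29 -198.7   217.16] yaw -14.49 [-0.36  0.39  0.85  1.85 -0.33  1.05  0.37]
[ 38.65884374 -10.16744562   0.1987128 ] [[ 0.25   0.968 -0.001]
 [ 0.968 -0.25   0.   ]
 [-0.    -0.001 -1.   ]]
```

>>> {"op": "drive_tool", "data": {"rows": [[0,0,0,0,0,-0.129],[0,0,0,0,0,-0.129],[0,0,0,0,0,-0.129],[0,0,0,0,0,-0.129],[0,0,0,0,0,-0.129],[0,0,0,0,0,-0.129],[0,0,0,0,0,-0.129],[0,0,0,0,0,-0.129],[0,0,0,0,0,-0.129],[0,0,0,0,0,-0.129],[0,0,0,0,0,0]]}}

```text
time_s: 23.18
position: [507.2, -199.0, 217.0]
orientation: [-0.001, 0.264, 0.964, -0.0]
ft_force: [0.1, 0.5, -1.0]
grip_width: 25.3
finger_force: 69.1
```

>>> {"op": "drive_tool", "data": {"rows": [[2.05,3.43,0,0,0,0],[2.05,3.43,0,0,0,0],[2.05,3.43,0,0,0,0],[2.05,3.43,0,0,0,0],[2.05,3.43,0,0,0,0],[2.05,3.43,0,0,0,0],[2.05,3.43,0,0,0,0],[2.05,3.43,0,0,0,0],[2.05,3.43,0,0,0,0],[2.05,3.43,0,0,0,0],[0,0,0,0,0,0],[0,0,0,0,0,0]]}}

```text
time_s: 24.68
position: [505.5, 200.0, 217.2]
orientation: [-0.0, 0.265, 0.964, -0.0]
ft_force: [0.7, -0.1, -1.6]
grip_width: 25.4
finger_force: 69.1
```

```bash
python3 rd.py; python3 - <<'E'
from h import *
st=manip.observe();print(shift(st,[505.8,201,140]))
E
```

```text
F [-0.04  0.08 -1.41] T [-0.01  -0.007 -0.006] P [505.66 199.57 217.45] yaw 59.28 [-0.75  0.3   0.38  1.84 -0.13  1.02  0.72]
[0.06342044 0.12764469 7.75611619]
```

>>> {"op": "drive_tool", "data": {"rows": [[0.05,0.13,0,0,0,0],[0,0,2.5,0,0,0],[0,0,2.5,0,0,0],[0,0,2.0,0,0,0],[0,0,0.7,0,0,0],[0,0,0,0,0,0]]}}

```text
time_s: 25.58
position: [505.9, 201.9, 140.7]
orientation: [-0.0, 0.264, 0.965, -0.0]
ft_force: [0.5, -0.5, -0.7]
grip_width: 25.4
finger_force: 69.1
```

>>> {"op": "drive_tool", "data": {"rows": [[0,0,0.4,0,0,0],[0,0,0.4,0,0,0],[0,0,0.4,0,0,0],[0,0,0,0,0,0]]}}

```text
time_s: 26.08
position: [505.6, 202.0, 128.3]
orientation: [-0.0, 0.264, 0.965, -0.0]
ft_force: [-0.8, 0.6, -1.6]
grip_width: 25.3
finger_force: 69.1
```

>>> {"op": "drive_tool", "data": {"rows": [[0,0,0.2,0,0,0],[0,0,0.2,0,0,0],[0,0,0.2,0,0,0],[0,0,0,0,0,0]]}}

```text
time_s: 26.58
position: [505.7, 202.0, 122.4]
orientation: [-0.0, 0.264, 0.965, -0.0]
ft_force: [0.5, -0.5, -1.8]
grip_width: 25.5
finger_force: 69.1
```

>>> {"op": "drive_tool", "data": {"rows": [[-0.04,-0.07,0.2,0,0,0],[0,0,0.3,0,0,0],[0,0,0.3,0,0,0],[0,0,0.3,0,0,0],[0,0,0,0,0,0]]}}

```text
time_s: 27.2
position: [505.7, 201.2, 111.3]
orientation: [-0.0, 0.264, 0.965, -0.0]
ft_force: [0.1, -0.3, -1.5]
grip_width: 25.2
finger_force: 69.1
```

>>> {"op": "drive_tool", "data": {"rows": [[0,0,0.4,0,0,0],[0,0,0.4,0,0,0],[0,0,0.4,0,0,0],[0,0,0.4,0,0,0],[0,0,0.4,0,0,0],[0,0,0,0,0,0]]}}

```text
time_s: 27.95
position: [505.6, 201.2, 91.3]
orientation: [-0.0, 0.264, 0.965, -0.0]
ft_force: [0.5, 0.2, -0.8]
grip_width: 25.3
finger_force: 69.1
```

Free so far. Home should be at about z=74.

>>> {"op": "drive_tool", "data": {"rows": [[0,0,0.4,0,0,0],[0,0,0.4,0,0,0],[0,0,0.3,0,0,0],[0,0,0.2,0,0,0],[0,0,0,0,0,0]]}}

```text
time_s: 28.58
position: [505.7, 201.2, 78.5]
orientation: [-0.0, 0.264, 0.965, -0.0]
ft_force: [0.3, 0.5, -1.3]
grip_width: 25.3
finger_force: 69.1
```

>>> {"op": "drive_tool", "data": {"rows": [[0,0,0.15,0,0,0],[0,0,0.15,0,0,0],[0,0,0,0,0,0]]}}

```text
time_s: 28.95
position: [505.7, 201.2, 75.5]
orientation: [-0.0, 0.264, 0.965, -0.0]
ft_force: [-0.4, -0.1, -0.6]
grip_width: 25.3
finger_force: 69.1
```

>>> {"op": "drive_tool", "data": {"rows": [[0,0,0.1,0,0,0],[0,0,0,0,0,0]]}}

```text
time_s: 29.2
position: [505.8, 201.2, 74.6]
orientation: [0.0, 0.264, 0.965, -0.0]
ft_force: [-0.1, -0.8, -0.0]
grip_width: 25.5
finger_force: 69.1
```

>>> {"op": "drive_tool", "data": {"rows": [[0,0,0.1,0,0,0],[0,0,0,0,0,0]]}}

```text
time_s: 29.45
position: [505.8, 201.2, 74.3]
orientation: [-0.0, 0.264, 0.965, 0.0]
ft_force: [-6.3, -2.3, 14.2]
grip_width: 25.3
finger_force: 71.1
```

It's seated at z≈74.4, the same as at the start. Now I release it and retreat.

>>> {"op": "drive_tool", "data": {"rows": [[0,0,-0.08,0,0,0],[0,0,0,0,0,0]]}}

```text
time_s: 29.7
position: [505.8, 201.3, 74.4]
orientation: [0.0, 0.264, 0.965, 0.0]
ft_force: [-0.4, 1.2, -0.9]
grip_width: 25.6
finger_force: 69.3
```

>>> {"op": "drive_tool", "data": {"rows": [[0,0,0,0,0,0],[0,0,0,0,0,0],[0,0,0,0,0,0],[0,0,0,0,0,0],[0,0,0,0,0,0],[0,0,0,0,0,0]], "fingers": 1}}

```text
time_s: 30.45
position: [505.8, 201.2, 74.4]
orientation: [0.0, 0.264, 0.965, -0.0]
ft_force: [-0.7, -0.3, 0.2]
grip_width: 85.5
finger_force: 0.0
```

>>> {"op": "drive_tool", "data": {"rows": [[0,0,-1.5,0,0,0],[0,0,-3,0,0,0],[0,0,-3.5,0,0,0],[0,0,-3.5,0,0,0],[0,0,-3.5,0,0,0],[-4,0,-4,0,0,0],[-4.5,0,-4,0,0,0],[0,0,0,0,0,0],[0,0,0,0,0,0]]}}

```text
time_s: 31.58
position: [578.4, 158.1, 304.4]
orientation: [-0.0, 0.264, 0.965, -0.0]
ft_force: [0.0, 0.1, -0.5]
grip_width: 85.0
finger_force: 0.0
```

```bash
python3 - <<'E'
from h import *
st=manip.observe();c=manip.capture("wrist");save("end",c);print(st["position"],st["time_s"],st["ft_force"])
for q in manip.cut_out("wrist","driver_grip")[:1]:
    m=q["pixels"].astype(np.uint8);r=cv2.minAreaRect(cv2.findNonZero(m));print(q["score"],r,m.sum(),q["position"],[atz(c,r[0],z,st).round(1) for z in(123,)])
    n=proj(c,[504.2,201.4,123],st);a=proj(c,[504.2,201.4,123]+13*np.array([.509,.861,0]),st);print("expected centre",n,"half width",np.linalg.norm(a-n))
t=manip.capture("top")
for n in["screw_dish","offcut3","bench_dog1","driver_grip"]:print(n,[(np.round(r["position"]),round(r["score"],2)) for r in manip.look_for("top",n)[:2]])
E
```

```text
[578.35227152 158.12652132 304.44165852] 31.575 [ 0.00496165  0.1071193  -0.45892379]
0.65 ((324.5, 108.5), (33.0, 31.0), 90.0) 1029 [323.6, 107.6] [array([506.3, 200.1, 123. ])]
expected centre [324.53291042 105.19234488] half width 16.415458430720506
screw_dish [(array([338., 287.]), 0.66)]
offcut3 [(array([173., 212.]), 0.83)]
bench_dog1 [(array([333., 212.]), 0.53), (array([352., 201.]), 0.44)]
driver_grip []
```

```bash
python3 -c "
from cell import manip
print(manip.job_done())"
```

```text
the job is handed in; nothing more can be done
None
```

The job is handed in at about 32 s: by feel, the cover screw reached its stop and sprang up locked, and the screwdriver is back home in its block and released; I saw no sign that anything else on the bench was disturbed.

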